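Load the label drawer and shut the unit

TASK

Take the full label roll (the widest of the three) and slide it right down onto the spindle in the open roll drawer. Then push both drawers of the label unit fully home until each clicks into its detent, without slamming them. Leave everything else on the bench standing where it is.

Things in the scene. Friction and masses are not known exactly. Their poses are not given: they have to be found in the camera images.
- unit: White sheet-metal label unit, fixed, 220 (x) x 330 (y) x 104 (z) mm, flat closed top, two drawers side by side in its front, which faces its own -x. Origin: centre of its underside; the drawers slide along its x. Its place and yaw vary. The opening over the drawers is 92 mm above the bench.
- roll_drawer (a joint): How far the drawer on the unit's +y side is out (m): 0 = home, 0.15 = fully out. Grey front 158 mm wide, 12 thick, top 92 mm above the bench; box behind it 144 wide, 190 deep, floor 20 mm above the bench, side walls 30 mm higher; one bare spindle in it. Slides at 1 to 2 N; a sprung detent resists with 6 to 10 N over the last 12 mm, then pulls it home.
- roll_drawer_pull (a point): Middle of the steel bar handle (75 mm long along the unit's y, 10 mm thick) on the roll drawer's front; 35 mm out from the front's face, 74 mm above the bench. Moves with the drawer.
- spindle_foot (a point): Foot of the roll drawer's upright steel spindle (20 mm diameter, 50 mm high, tapered over the top 8 mm), on the drawer's floor, 20 mm above the bench, 55 mm behind the inside of the drawer's front. Moves with the drawer.
- spindle_tip (a point): Top end of that spindle, 70 mm above the bench.
- kit_drawer (a joint): How far the drawer on the unit's -y side is out (m): 0 = home, at its detent. Same size and detent as the roll drawer; it holds a fixed rack of white charger cases, no spindle, nothing in it stands more than 75 mm above the bench.
- kit_drawer_pull (a point): Middle of the same bar handle on the kit drawer's front, 35 mm out from the face, 74 mm above the bench. Moves with the drawer.
- full_roll: Full white paper label roll, 76 mm diameter and 40 mm high, on a brown cardboard core 34 mm outside diameter, 25 mm bore right through, 62 mm high: the core stands 22 mm out of the roll's top. Flush underneath. Stands upright on the bench; origin: centre of its underside, z up along the bore. About 150 g.
- part_roll: Part-used label roll, same core, paper only 52 mm diameter and 40 mm high; stands upright; origin: centre of its underside. Not to be used.
- bare_core: Bare cardboard core, 34 mm diameter, 62 mm high; stands upright; origin: centre of its underside. Not to be used.
- squeeze_bottle: White squeeze bottle, 54 mm diameter, 125 mm high, standing; origin: centre of its underside.
- solvent_bottle: Clear bottle, 48 mm diameter, 115 mm high, standing; origin: centre of its underside.
- charger0: White plug-in charger case 45 x 36 x 28 mm with two prongs towards its -x; origin: centre of its underside.
- charger1: A second such charger case.
- screwdriver: Screwdriver with a black handle, 160 mm long, lying along its x.
- pin_tray: Small blue tray, 130 x 100 x 32 mm, with white foam and steel pins; origin: centre of its underside.
Things that resemble listed ones, but are neither listed nor needed, are in the scene too. Leave any turquoise or yellow look-alike of the full_roll alone.

How it is judged:
On the way:
1. the full roll stands seated on the spindle, let go, while the roll drawer is still out (horizontal distance between full_roll and spindle_foot below 0.006 m and z of full_roll in the frame of spindle_foot below 0.004 m and angle between full_roll's own z axis and vertical below 0.08 rad and contact force between full_roll and the fingers below 0.1 N and value of joint roll_drawer above 0.03 m), for 0.2 s.
At the end, for the whole second after the job is handed in: Both drawers are within 3 mm of home and the full roll stands at rest on the spindle inside: underside within 4 mm of the drawer's floor, axis within 6 mm of the spindle's, upright within 0.08 rad (value of joint each of roll_drawer, kit_drawer below 0.003 m and horizontal distance between full_roll and spindle_foot below 0.006 m and z of full_roll in the frame of spindle_foot below 0.004 m and angle between full_roll's own z axis and vertical below 0.08 rad and linear speed of full_roll below 0.02 m/s); the robot touches nothing.
It fails at once if a drawer is slammed (moves in faster than 0.6 m/s) (velocity of joint any of roll_drawer, kit_drawer below -0.6 m/s).
It fails at once if a bystander is moved more than 30 mm (distance of any of part_roll, bare_core, squeeze_bottle, solvent_bottle, charger0, charger1, screwdriver, pin_tray from where it was at the start of the episode above 0.03 m).
It fails at once if a standing bystander is knocked over (angle between any of part_roll, bare_core, squeeze_bottle, solvent_bottle's own z axis and vertical above 0.5 rad).
It also fails if it takes over 67 s, if anything falls off the work surface, if the arm or the gripper's body presses on something with over 40 N, if the wrist force passes 120 N, or if a joint passes its speed limit or range.

ROBOT

A 6-joint arm with a two-finger parallel gripper is mounted at the origin on the work surface. World frame = base frame: x ahead of the robot, y to its left, z up, the work surface at z = 0. Lengths are in m, angles in rad, forces in N, time in s.
With the tool pointing down it reaches from about 0.35 to 0.975 m from the base axis. Payload 4.9 kg.
Tool frame: the origin (TCP) lies at the very end of the fingers, on their centre line; the grasp point (between the pads) lies 19 mm behind it; z points along the fingers, y is the line along which they close (so a half turn about z gives the same grasp; the last joint's range is limited). The gripper opens to 85 mm and grips with 20 to 120 N. Pads are 22 mm wide; open, the fingers measure 114 mm over their backs; the gripper's body (76 mm by 85 mm) begins 54 mm behind the grasp point. The pads swing forward as they close: fully open they stand 13 mm farther back than shut.
Start: joints at [-1.293, 0.053, 1.613, -0, 1.476, -0.119], TCP at [0.242, -0.576, 0.203] pointing down, gripper open.
Joint ranges: [-3.01, 3.01], [-1.01, 2.22], [0.06, 2.58], [-1.02, 4.17], [0.09, 2.62], [-3.14, 3.14]. Speed limits (rad/s): [2.57, 2.57, 3.14, 3.14, 3.14, 3.14].

INTERFACE

Orientations are given as a unit quaternion [w, x, y, z].
In Python, from plant import monitor, vision, manip gives the robot as it stands. The module is installed in compiled form; this text tells all that it offers.
- The arm moves only by the tool arm_command, never from a script. Its argument "rows" is a list of rows, each a list of 3 entries, a list of its own where there are three numbers: the finger opening in mm, from 0 to 85.4, then the shift along the world's x, y, z in units of 30 cm (1.0 is 30 cm), then the turn, a rotation vector about the world's x, y, z in units of pi/2 rad (1.0 is pi/2 rad). In form: [[claw, [x, y, z], [wx, wy, wz]], ...]. A call has 1 to 12 rows; each row is the pose to reach, as a shift and turn from the pose commanded when the call began; what a row does not reach only later rows make up. A row lasts 1/12 s, in which the tool goes at most 41.7 mm and 7.16 degrees, less where a joint would pass 70% of its speed; a pose out of reach is approached as far as the arm can. A call with a number of a shift or a turn outside -1 to 1 is refused whole. A call with a gripper value outside its range is refused whole. The fingers move at their own pace and stop on an object; the grip force is fixed at half the most. Time passes only in rows, so rows that repeat a pose let the fingers close. It gives the time, the measured TCP pose, the force, the opening and the grip force at its end, in the units of the state.
- monitor.state(): the state, without advancing time (a new reading comes with each control period).
- vision.grab_frame(name): name is "scene" or "top" or "wrist"; returns a dict with "color" (400x640x3 uint8, red, green, blue), "z_map" (400x640 float32, m along the optical axis (not along the pixel's ray), 0 where there is no reading), "mtx" (3x3 intrinsics, pixels), "k1" (the pictures are not rectified: a ray, as slopes to the right and down, at radius r is drawn at 1 + k1 r^2 times it, then the intrinsics apply), "R" (3x3) and "t" (3): a world point X has camera coordinates R X + t. Camera axes: x right, y down, z forward; pixel columns grow to the right and rows downward; lengths in m; the calibration is good to about 2 mm. A picture is of the moment at which its call begins.
- manip.job_done(): hands the job in; it is judged then, once.
The state is a dict: "time": time; "joint_pos": joint angles; "joint_vel": joint speeds; "joint_efforts": joint torques, N m; "tool_pos": TCP position; "tool_rot": TCP orientation; "contact_force": force on the tool from outside, world axes, zero at the start; "ft_torque": the same for the moment, N m; "gripper_width": opening from 0.0 (shut) to 1.0 (fully open); "grasp_force": force on a finger pad.
Only numpy, scipy, OpenCV 4.12 (cv2) and the standard library are available. Lean on these libraries where they do the work, as an engineer would, in place of code of your own. Each camera call takes 0.05 s, during which the arm holds its last target. There are 200 camera calls.

## Working session

There is one attempt and no reset: what is moved stays moved. The work goes in short steps, Python scripts to look and compute and a tool call to move; the robot and the scene stay as the last step left them, time stands still between calls to the robot, and variables do not carry over. Pictures are saved under pics/ and viewed, at most 13 in all, crops included, and the job is handed in when it is done.

Besides the shell and the picture viewer there is one more tool, called after "Call:" as name(argument=value, ...) on one line, values as JSON. arm_command: Moves the arm, as the interface text tells. Shifts and turns lie within -1 to 1; 1 stands for 30 cm of shift or pi/2 rad of turn. Its arguments: {"type":"object","properties":{"rows":{"type":"array"}},"required":["rows"]}

```bash
mkdir -p pics; cat > h.py <<'E'
import numpy as np, cv2
from plant import monitor, vision, manip
def save(f,n,crop=None,s=1):
    im=f["color"][:,:,::-1]
    if crop: a,b,c,d=crop; im=im[b:d,a:c]
    cv2.imwrite("pics/"+n,cv2.resize(im,None,fx=s,fy=s,interpolation=cv2.INTER_CUBIC))
def rays(f,uv):
    k=f["mtx"]; uv=np.atleast_2d(np.float64(uv))
    d=(uv-[k[0,2],k[1,2]])/[k[0,0],k[1,1]]
    p=d.copy()
    for _ in range(20): p=d/(1+f["k1"]*(p**2).sum(1,keepdims=True))
    return np.c_[p,np.ones(len(p))]
def onplane(f,uv,z):
    r=rays(f,uv)@f["R"]; c=-f["R"].T@f["t"]
    return c+r*((z-c[2])/r[:,2])[:,None]
def cloud(f):
    v,u=np.mgrid[0:400,0:640]; r=rays(f,np.c_[u.ravel(),v.ravel()])
    X=(r*f["z_map"].reshape(-1,1)-f["t"])@f["R"]
    X[f["z_map"].ravel()==0]=np.nan
    return X.reshape(400,640,3)
E
python3 - <<'E'
from h import *
s=monitor.state(); print(s["time"],s["tool_pos"],s["tool_rot"],s["gripper_width"])
for n in("scene","top"):
    f=vision.grab_frame(n); save(f,n+"0.png"); np.save(n+"0.npy",f,allow_pickle=True); print(n,-f["R"].T@f["t"],f["R"],f["k1"],f["mtx"][0])
E
```

```text
0.0 [ 0.24136734 -0.57575669  0.20183678] [-1.07217497e-03  9.80384315e-01  1.97092469e-01 -6.11575567e-05] 0.9980413893784028
scene [1.11637888 1.01946208 1.23068904] [[-0.89496736  0.44573689  0.01876326]
 [ 0.29667496  0.62603223 -0.72115713]
 [-0.33319274 -0.63984551 -0.69251738]] -0.1025001884171224 [445.94238694   0.         317.35455326]
top [ 0.48985824 -0.00812765  1.33879875] [[ 0.02141549 -0.99961377  0.01771135]
 [-0.99859447 -0.022246   -0.04810608]
 [ 0.04848151 -0.01665624 -0.99868519]] -0.10829244555891711 [457.49497732   0.         322.36497714]
```

View pics/scene0.png

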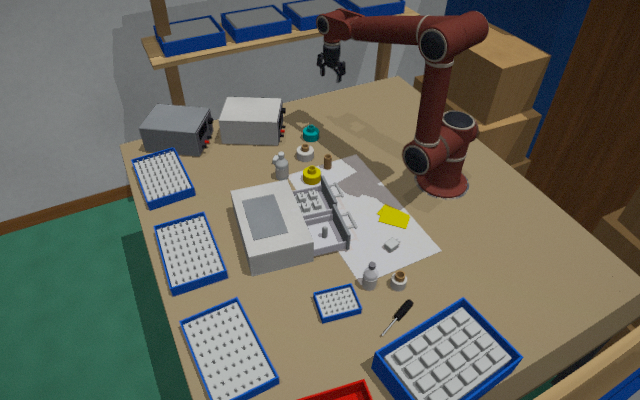

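View pics/top0.png

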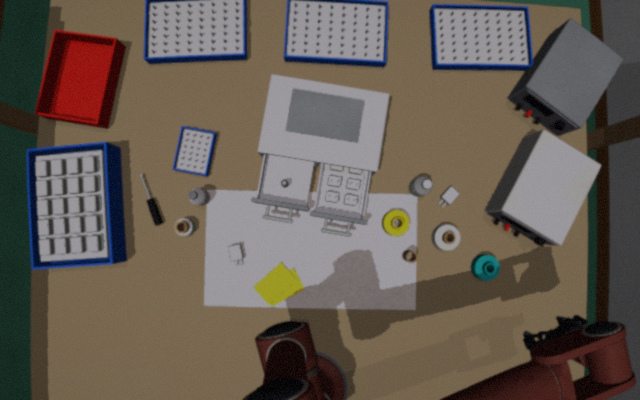

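The scene and top views show both drawers open. Top-view candidates for the full roll:
- White roll at (446,236): widest white.
- White roll at (185,227): narrower, so this is the part roll.
- Yellow (397,222) and turquoise (486,267): look-alikes.
- Bare core at (410,255).

(446,236) fits the description. I'll measure it and confirm it in a crop.

```bash
python3 - <<'E'
from h import *
f=np.load("top0.npy",allow_pickle=True).item(); g=np.load("scene0.npy",allow_pickle=True).item()
a=cv2.resize(f["color"][160:290,370:510,::-1],(560,520),interpolation=cv2.INTER_CUBIC)
b=cv2.resize(f["color"][190:250,150:210,::-1],(240,240),interpolation=cv2.INTER_CUBIC)
c=np.zeros((520,800,3),np.uint8); c[:,:560]=a; c[:240,560:]=b; cv2.imwrite("pics/crop1.png",c)
save(f,"crop2.png",(240,150,400,245),5)
X=cloud(f)
def circ(name,u0,v0,r,zlo,zhi,zp):
    m=np.zeros((400,640),np.uint8); cv2.circle(m,(u0,v0),r,1,-1)
    h=X[:,:,2]; k=(m>0)&(h>zlo)&(h<zhi)
    p=X[k]; 
    if len(p)<5: print(name,len(p)); return
    (cx,cy),R=cv2.minEnclosingCircle(p[:,:2].astype(np.float32))
    print(name,len(p),"mean",p.mean(0).round(4),"circ",round(cx,4),round(cy,4),"d",round(2*R,4))
for n,u,v in(("full?",446,236),("part?",185,227),("yellow",397,222),("teal",486,267)):
    circ(n+" paper",u,v,18,.03,.05,.04); circ(n+" core",u,v,18,.052,.075,.062)
circ("barecore",410,255,9,.05,.075,.062)
circ("spindle",286,183,10,.055,.085,.07)
circ("squeeze",422,186,18,.03,.2,0);circ("solv",198,196,18,.03,.2,0)
circ("charger",450,195,14,.015,.05,0)
# unit: top plane
k=(X[:,:,2]>.097)&(X[:,:,2]<.115)
n,l,st,_=cv2.connectedComponentsWithStats(k.astype(np.uint8))
for i in range(1,n):
    if st[i,4]>2000:
        p=X[l==i]; print("unit",st[i],np.nanmedian(p[:,2]),cv2.minAreaRect(p[:,:2].astype(np.float32)))
E
```

```text
full? paper 426 mean [ 0.4558 -0.3867  0.039 ] circ 0.4565 -0.3885 d 0.0769
full? core 65 mean [ 0.4565 -0.3898  0.0603] circ 0.4548 -0.3908 d 0.035
part? paper 147 mean [0.47   0.3593 0.0391] circ 0.4692 0.3646 d 0.0524
part? core 67 mean [0.4666 0.3644 0.0604] circ 0.4678 0.3644 d 0.0332
yellow paper 448 mean [ 0.494  -0.2412  0.0396] circ 0.494 -0.2424 d 0.0763
yellow core 60 mean [ 0.4944 -0.2419  0.06  ] circ 0.4935 -0.2422 d 0.0339
teal paper 428 mean [ 0.3703 -0.506   0.0394] circ 0.3685 -0.5091 d 0.0775
teal core 74 mean [ 0.368  -0.5103  0.0591] circ 0.3684 -0.5098 d 0.037
barecore 62 mean [ 0.3999 -0.2812  0.0594] circ 0.3986 -0.2821 d 0.0345
spindle 41 mean [0.5985 0.0787 0.0658] circ 0.5992 0.0792 d 0.0196
squeeze 346 mean [ 0.5971 -0.2998  0.0891] circ 0.5995 -0.3067 d 0.0557
solv 289 mean [0.5553 0.3151 0.0818] circ 0.5573 0.322 d 0.0503
charger 215 mean [ 0.577  -0.4005  0.026 ] circ 0.5725 -0.3988 d 0.0653
unit [ 258   74  131   98 9510] 0.10416873913603968 ((0.7643710374832153, -0.02729158103466034), (0.3324100971221924, 0.22134409844875336), 81.80403137207031)
```

View pics/crop1.png

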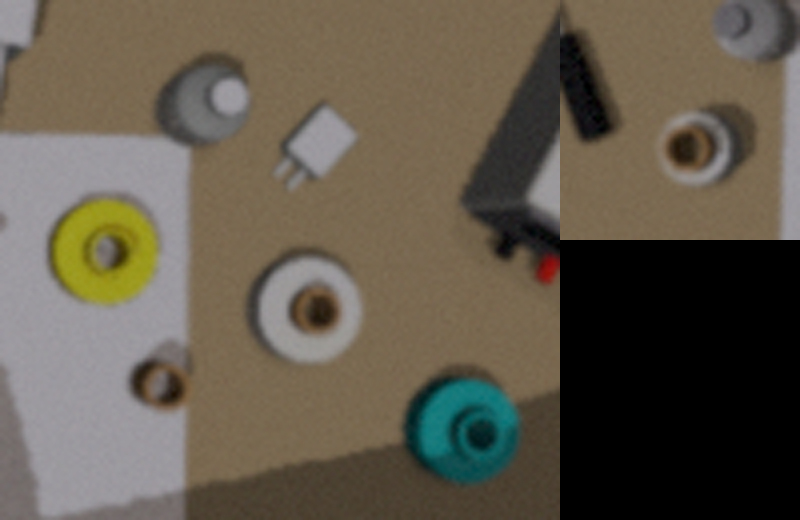

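View pics/crop2.png

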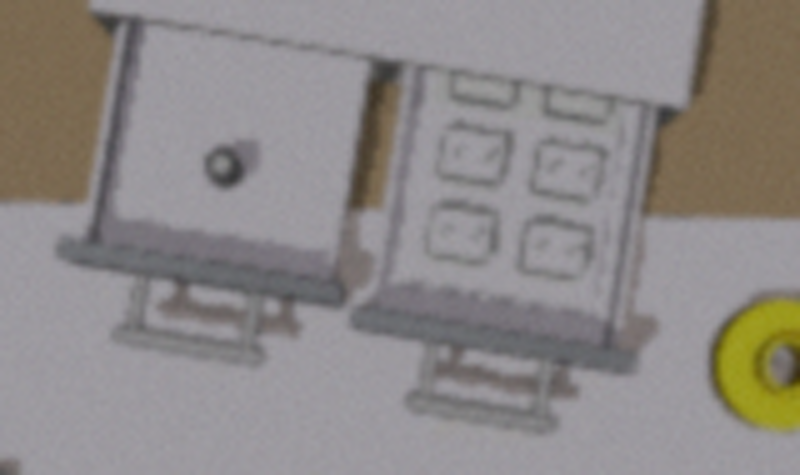

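Pictures: crop1 shows the white roll at crop (310,308), 77 mm across on a brown core. That fits the full roll. The inset shows the other white roll, 52 mm across. crop2 shows the bare spindle at (286,183), both drawer fronts and both bar handles. I'll move over the full roll at (0.4555,-0.390), turning the fingers to the unit's y (-31°).

Call:
arm_command(rows=[[60,[0.12,0.1,0],[0,0,-0.06]],[60,[0.24,0.2,0],[0,0,-0.12]],[60,[0.36,0.31,0],[0,0,-0.18]],[60,[0.48,0.42,0],[0,0,-0.24]],[60,[0.6,0.52,0],[0,0,-0.3]],[60,[0.68,0.59,-0.05],[0,0,-0.343]],[60,[0.713,0.62,-0.1],[0,0,-0.343]],[60,[0.713,0.62,-0.1],[0,0,-0.343]]])

```text
time: 0.77
tool_pos: [0.4576, -0.3844, 0.1685]
tool_rot: [-0.003, 0.998, -0.068, -0.002]
contact_force: [-0.8, -0.2, -0.5]
gripper_width: 0.7
grasp_force: 0.0
```

```bash
python3 - <<'E'
from h import *
s=monitor.state(); print(s["time"],s["tool_pos"],s["tool_rot"],s["gripper_width"],s["contact_force"])
f=vision.grab_frame("wrist"); save(f,"wrist1.png"); np.save("wrist1.npy",f,allow_pickle=True); print(-f["R"].T@f["t"],f["R"][2])
X=cloud(f)
# paper disc (white at h~.04) and core rim
h=X[:,:,2]; d=np.hypot(X[:,:,0]-.4555,X[:,:,1]+.39)
for lo,hi in((.03,.05),(.055,.07)):
    p=X[(h>lo)&(h<hi)&(d<.06)]; print(len(p),p.mean(0) if len(p) else 0,cv2.minEnclosingCircle(p[:,:2].astype(np.float32)) if len(p) else 0)
# drawers in top view
t=np.load("top0.npy",allow_pickle=True).item(); Y=cloud(t)
yaw=np.radians(-8.2); R=np.array([[np.cos(yaw),np.sin(yaw)],[-np.sin(yaw),np.cos(yaw)]])
L=(Y[:,:,:2]-[.7644,-.0273])@R.T; z=Y[:,:,2]
for nm,a,b in(("roll",.0,.165),("kit",-.165,0.)):
    k=(L[:,:,0]<-.125)&(L[:,:,0]>-.33)&(L[:,:,1]>a)&(L[:,:,1]<b)
    for lo,hi in((.082,.1),(.065,.081)):
        q=L[k&(z>lo)&(z<hi)]; print(nm,lo,len(q),np.percentile(q,[2,25,50,75,98],axis=0).round(4).tolist())
E
```

```text
0.7667 [ 0.45763212 -0.38435876  0.16853471] [-0.00326265  0.99768594 -0.06789235 -0.00165619] 0.7003533211368546 [-0.75802607 -0.20100836 -0.50786638]
[ 0.53591752 -0.39501909  0.33849646] [-0.30335304  0.04719937 -0.95170854]
3027 [ 0.4591686  -0.39102296  0.03944957] ((0.45587030053138733, -0.39089134335517883), 0.038092248141765594)
461 [ 0.45652558 -0.39073132  0.06058317] ((0.4560134708881378, -0.39068275690078735), 0.017062300816178322)
roll 0.082 264 [[-0.2742, 0.0059], [-0.2431, 0.0433], [-0.24, 0.0805], [-0.237, 0.1194], [-0.2341, 0.158]]
roll 0.065 194 [[-0.2858, 0.0412], [-0.2812, 0.0537], [-0.2762, 0.0809], [-0.2545, 0.1081], [-0.1744, 0.1212]]
kit 0.082 263 [[-0.2897, -0.1588], [-0.2538, -0.1211], [-0.2507, -0.0816], [-0.2475, -0.0456], [-0.2447, -0.0078]]
kit 0.065 190 [[-0.2966, -0.1241], [-0.2919, -0.112], [-0.2866, -0.0839], [-0.2659, -0.0542], [-0.15, -0.0445]]
```

View pics/wrist1.png

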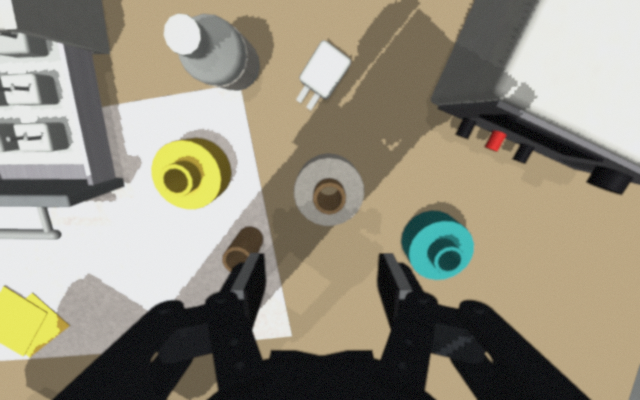

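The wrist view shows the white roll with its brown core centred at (330,197), lined up with the fingers. Both cameras agree on (0.456,-0.391). I'll descend partway and check.

Call:
arm_command(rows=[[60,[0,-0.003,-0.1],[0,0,0]],[60,[0,-0.003,-0.2],[0,0,0]],[60,[0,-0.003,-0.3],[0,0,0]],[60,[0,-0.003,-0.3],[0,0,0]],[60,[0,-0.003,-0.3],[0,0,0]],[60,[0,-0.003,-0.3],[0,0,0]]])

```text
time: 1.32
tool_pos: [0.4557, -0.3928, 0.0851]
tool_rot: [0.001, 0.997, -0.071, 0.001]
contact_force: [0.0, -0.7, 0.4]
gripper_width: 0.706
grasp_force: 0.0
```

```bash
python3 - <<'E'
from h import *
s=monitor.state(); print(s["tool_pos"],s["tool_rot"],s["contact_force"])
E
```

```text
[ 0.45573065 -0.39277421  0.08505722] [ 9.06928246e-04  9.97448262e-01 -7.13823708e-02  8.36100757e-04] [ 0.00950566 -0.66176863  0.40342912]
```

Call:
arm_command(rows=[[60,[0,0.006,-0.07],[0,0,0]],[60,[0,0.006,-0.137],[0,0,0]],[60,[0,0.006,-0.137],[0,0,0]],[60,[0,0.006,-0.137],[0,0,0]],[45,[0,0.006,-0.137],[0,0,0]],[30,[0,0.006,-0.137],[0,0,0]],[20,[0,0.006,-0.137],[0,0,0]],[20,[0,0.006,-0.137],[0,0,0]],[20,[0,0.006,-0.137],[0,0,0]],[20,[0,0.006,-0.137],[0,0,0]]])

```text
time: 2.15
tool_pos: [0.4556, -0.3897, 0.0424]
tool_rot: [0.0, 0.997, -0.071, 0.0]
contact_force: [0.4, 0.6, -0.0]
gripper_width: 0.234
grasp_force: 0.0
```

The opening is below 34 mm with no grip force, so I need to look.

```bash
python3 - <<'E'
from h import *
s=monitor.state(); print(s["tool_pos"],s["gripper_width"],s["grasp_force"],s["contact_force"])
f=vision.grab_frame("wrist"); save(f,"wrist2.png",(160,60,480,300),2.5)
s=monitor.state(); print(s["gripper_width"],s["grasp_force"])
E
```

```text
[ 0.45556629 -0.38966051  0.04235429] 0.2336117508856753 0.0 [ 0.35603192  0.62384206 -0.04236114]
0.2290986352725848 0.0
```

View pics/wrist2.png

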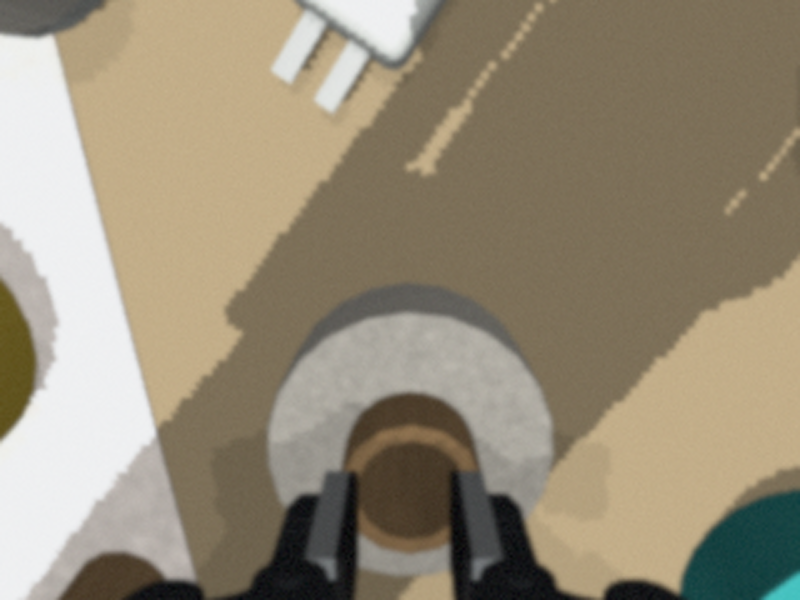

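The fingers appear to be over or beside the core at crop (340,520) and (475,520), with no contact. I'll check the heights with depth.

```bash
python3 - <<'E'
from h import *
f=vision.grab_frame("wrist"); X=cloud(f)
print(monitor.state()["gripper_width"],monitor.state()["tool_pos"])
for v in range(216,300,6):
    print(v,[tuple((X[v,u]*1000).round().astype(int)) if np.isfinite(X[v,u,0]) else None for u in (285,292,300,324,345,350,356)])
E
```

```text
0.23400469077595978 [ 0.45542207 -0.38949462  0.04203672]
216 [(np.int64(476), np.int64(-368), np.int64(39)), (np.int64(476), np.int64(-373), np.int64(40)), (np.int64(475), np.int64(-378), np.int64(39)), (np.int64(473), np.int64(-393), np.int64(40)), (np.int64(471), np.int64(-406), np.int64(39)), (np.int64(470), np.int64(-409), np.int64(39)), (np.int64(470), np.int64(-413), np.int64(40))]
222 [(np.int64(472), np.int64(-367), np.int64(39)), (np.int64(472), np.int64(-372), np.int64(39)), (np.int64(471), np.int64(-377), np.int64(40)), (np.int64(472), np.int64(-393), np.int64(49)), (np.int64(467), np.int64(-406), np.int64(39)), (np.int64(467), np.int64(-409), np.int64(41)), (np.int64(466), np.int64(-413), np.int64(39))]
228 [(np.int64(468), np.int64(-367), np.int64(39)), (np.int64(467), np.int64(-371), np.int64(39)), (np.int64(467), np.int64(-376), np.int64(39)), (np.int64(473), np.int64(-393), np.int64(60)), (np.int64(465), np.int64(-405), np.int64(44)), (np.int64(462), np.int64(-408), np.int64(39)), (np.int64(462), np.int64(-412), np.int64(40))]
234 [(np.int64(464), np.int64(-366), np.
[... 2952 characters left out ...]
-405), np.int64(107))]
288 [(np.int64(470), np.int64(-376), np.int64(112)), (np.int64(467), np.int64(-378), np.int64(107)), (np.int64(459), np.int64(-379), np.int64(97)), (np.int64(421), np.int64(-386), np.int64(40)), (np.int64(462), np.int64(-400), np.int64(106)), (np.int64(463), np.int64(-402), np.int64(107)), (np.int64(467), np.int64(-404), np.int64(113))]
294 [(np.int64(470), np.int64(-376), np.int64(116)), (np.int64(466), np.int64(-378), np.int64(110)), (np.int64(457), np.int64(-379), np.int64(98)), (np.int64(388), np.int64(-382), np.int64(-1)), (np.int64(460), np.int64(-399), np.int64(107)), (np.int64(461), np.int64(-402), np.int64(109)), (np.int64(465), np.int64(-404), np.int64(115))]
```

Depth puts the actual fingertips at z≈0.076, although the TCP reads 0.042. The tips are therefore about 33 mm short of the reported TCP, and the core top at 0.062 confirms the camera. I'll open, go 28 mm lower and close.

Call:
arm_command(rows=[[60,[0,0,0],[0,0,0]],[60,[0,0,0],[0,0,0]],[60,[0,0,0],[0,0,0]],[60,[0,-0.002,-0.03],[0,0,0]],[60,[0,-0.004,-0.06],[0,0,0]],[60,[0,-0.004,-0.09],[0,0,0]],[60,[0,-0.004,-0.09],[0,0,0]],[60,[0,-0.004,-0.09],[0,0,0]]])

```text
time: 2.92
tool_pos: [0.4545, -0.3898, 0.0133]
tool_rot: [-0.001, 0.997, -0.071, -0.001]
contact_force: [-0.2, 0.2, -0.3]
gripper_width: 0.701
grasp_force: 0.0
```

Call:
arm_command(rows=[[45,[0,0,0],[0,0,0]],[35,[0,0,0],[0,0,0]],[25,[0,0,0],[0,0,0]],[15,[0,0,0],[0,0,0]],[15,[0,0,0],[0,0,0]],[15,[0,0,0],[0,0,0]],[15,[0,0,0],[0,0,0]],[15,[0,0,0],[0,0,0]]])

```text
time: 3.58
tool_pos: [0.456, -0.3913, 0.0158]
tool_rot: [0.001, 0.997, -0.071, 0.001]
contact_force: [-0.1, -0.2, 5.2]
gripper_width: 0.38
grasp_force: 59.9
```

The grip is firm at 60 N. I'll lift 126 mm and look.

Call:
arm_command(rows=[[15,[0,0,0.04],[0,0,0]],[15,[0,0,0.12],[0,0,0]],[15,[0,0,0.22],[0,0,0]],[15,[0,0,0.32],[0,0,0]],[15,[0,0,0.42],[0,0,0]],[15,[0,0,0.42],[0,0,0]],[15,[0,0,0.42],[0,0,0]],[15,[0,0,0.42],[0,0,0]]])

```text
time: 4.25
tool_pos: [0.4547, -0.39, 0.1399]
tool_rot: [-0.001, 0.997, -0.071, -0.001]
contact_force: [-0.2, 0.5, -2.0]
gripper_width: 0.373
grasp_force: 59.7
```

```bash
cat >> h.py <<'E'
def held():
    s=monitor.state(); p=s["tool_pos"]; f=vision.grab_frame("wrist"); X=cloud(f); c=f["color"].astype(int)
    d=np.hypot(X[:,:,0]-p[0],X[:,:,1]-p[1])
    print("tcp",p.round(4),s["tool_rot"].round(4),"F",s["contact_force"].round(2),s["gripper_width"],s["grasp_force"],s["time"])
    m=(d<.05)&(X[:,:,2]>p[2]+.01)&(X[:,:,2]<p[2]+.035)&(c.min(2)>60)&(c.max(2)-c.min(2)<30)
    n,l,st,_=cv2.connectedComponentsWithStats(m.astype(np.uint8)); i=1+st[1:,4].argmax(); q=X[l==i]
    z=np.median(q[:,2]); q=q[abs(q[:,2]-z)<.004]
    (cx,cy),r=cv2.minEnclosingCircle(q[:,:2].astype(np.float32))
    A=np.c_[q[:,:2],np.ones(len(q))]; w=np.linalg.lstsq(A,q[:,2],rcond=None)[0]
    H=cv2.convexHull(q[:,:2].astype(np.float32))[:,0]
    print("paper n",len(q),"z",z.round(4),"circle",round(cx,4),round(cy,4),"d",round(2*r,4),"slope",w[:2].round(3),"rel",round(cx-p[0],4),round(cy-p[1],4))
    return f,X
E
python3 - <<'E'
from h import *
f,X=held(); save(f,"wrist3.png",(160,60,480,300),2.5)
E
```

```text
tcp [ 0.4547 -0.39    0.1399] [-8.000e-04  9.975e-01 -7.090e-02 -8.000e-04] F [-0.23  0.46 -2.03] 0.37314986172299547 59.714343175292015 4.25
paper n 5438 z 0.1633 circle 0.4563 -0.3891 d 0.0753 slope [-0.014  0.005] rel 0.0016 0.0009
```

View pics/wrist3.png

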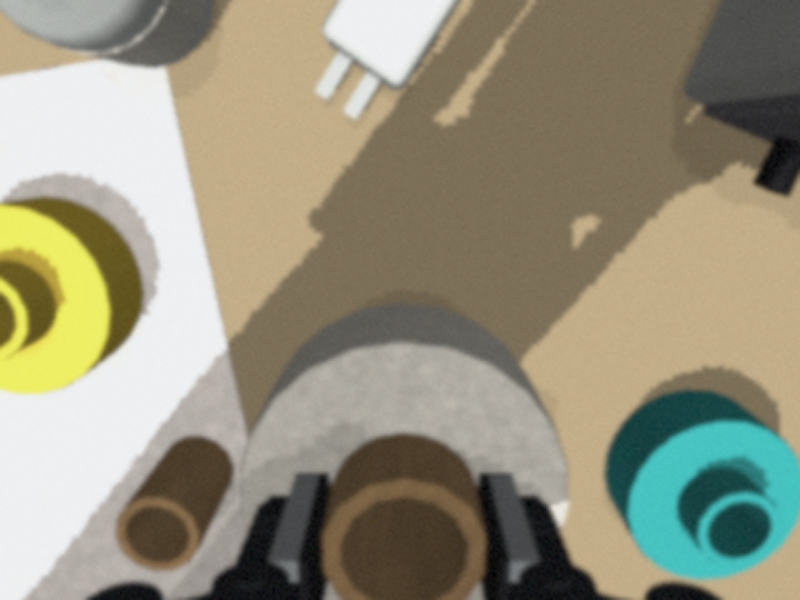

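The roll is held upright, with the core at (405,540) between the pads. I'll move just short of the spindle so the wrist camera can measure it.

Call:
arm_command(rows=[[15,[0.02,0.1,0.03],[0,0,0]],[15,[0.04,0.22,0.03],[0,0,0]],[15,[0.06,0.35,0.03],[0,0,0]],[15,[0.08,0.48,0.03],[0,0,0]],[15,[0.1,0.61,0.03],[0,0,0]],[15,[0.12,0.74,0.03],[0,0,0]],[15,[0.14,0.87,0.03],[0,0,0]],[15,[0.16,1.0,0.03],[0,0,0]]])

```text
time: 4.97
tool_pos: [0.5018, -0.0884, 0.1475]
tool_rot: [-0.001, 0.997, -0.071, -0.002]
contact_force: [1.2, -1.3, -1.8]
gripper_width: 0.376
grasp_force: 59.9
```

Call:
arm_command(rows=[[15,[0.01,0.12,0],[0,0,0]],[15,[0.02,0.24,0],[0,0,0]],[15,[0.03,0.36,0],[0,0,0]],[15,[0.04,0.46,0],[0,0,0]],[15,[0.04,0.54,0],[0,0,0]],[15,[0.04,0.54,0],[0,0,0]],[15,[0.04,0.54,0],[0,0,0]],[15,[0.04,0.54,0],[0,0,0]]])

```text
time: 5.63
tool_pos: [0.5144, 0.0709, 0.1483]
tool_rot: [0.0, 0.997, -0.071, -0.002]
contact_force: [0.2, 0.3, -1.6]
gripper_width: 0.377
grasp_force: 60.0
```

```bash
python3 - <<'E'
from h import *
f,X=held(); save(f,"wrist4.png"); np.save("wrist4.npy",f,allow_pickle=True)
d=np.hypot(X[:,:,0]-.599,X[:,:,1]-.079); z=X[:,:,2]
for lo,hi in((.064,.08),(.03,.063)):
    q=X[(d<.02)&(z>lo)&(z<hi)]
    if len(q): print("spindle",lo,len(q),q.mean(0),q.min(0),q.max(0),cv2.minEnclosingCircle(q[:,:2].astype(np.float32)))
t=vision.grab_frame("top"); Y=cloud(t); k=np.hypot(Y[:,:,0]-.599,Y[:,:,1]-.079)<.02; q=Y[k&(Y[:,:,2]>.055)&(Y[:,:,2]<.085)]; print("top",len(q),cv2.minEnclosingCircle(q[:,:2].astype(np.float32)) if len(q) else "")
k=(np.hypot(Y[:,:,0]-.516,Y[:,:,1]-.072)<.06)&(abs(Y[:,:,2]-.172)<.006); q=Y[k]; print("roll top view",len(q),cv2.minEnclosingCircle(q[:,:2].astype(np.float32)) if len(q) else "")
E
```

```text
tcp [0.5144 0.0709 0.1483] [ 4.000e-04  9.975e-01 -7.090e-02 -1.500e-03] F [ 0.2   0.31 -1.6 ] 0.37667315231453424 59.97505137696862 5.6333
paper n 5415 z 0.1717 circle 0.5156 0.0719 d 0.0755 slope [-0.016  0.003] rel 0.0012 0.001
spindle 0.064 310 [0.59986809 0.0793629  0.06758968] [0.59188131 0.07137862 0.0640007 ] [0.60811043 0.08784623 0.0710292 ] ((0.6001201868057251, 0.07961242645978928), 0.00842615682631731)
spindle 0.03 97 [0.59954358 0.07763328 0.05901679] [0.59048694 0.06972583 0.03013826] [0.60913109 0.08956897 0.06296456] ((0.6002854704856873, 0.0795770138502121), 0.010037423111498356)
top 40 ((0.598841667175293, 0.0790058895945549), 0.009827801957726479)
roll top view 0
```

View pics/wrist4.png

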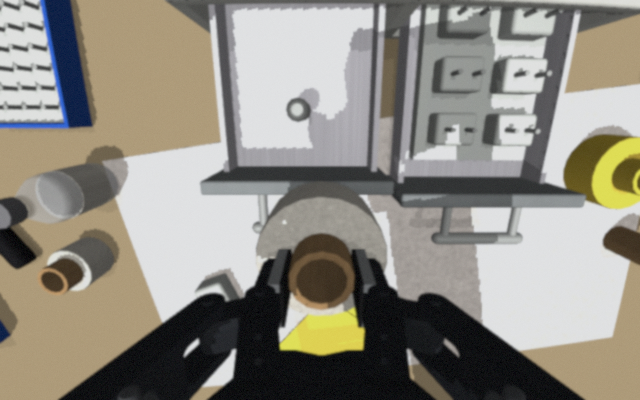

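The wrist view shows the spindle at (299,109), the roll in the foreground and both drawer fronts. Roll to spindle shift in that view is (+0.0847,+0.0079). I'll move over it and lower to just above the tip.

Call:
arm_command(rows=[[15,[0.1,0.01,0],[0,0,0]],[15,[0.2,0.02,0],[0,0,0]],[15,[0.282,0.026,0],[0,0,0]],[15,[0.282,0.026,0],[0,0,0]],[15,[0.282,0.026,-0.09],[0,0,0]],[15,[0.282,0.026,-0.17],[0,0,0]],[15,[0.282,0.026,-0.17],[0,0,0]],[15,[0.282,0.026,-0.17],[0,0,0]],[15,[0.282,0.026,-0.17],[0,0,0]]])

```text
time: 6.48
tool_pos: [0.6004, 0.0785, 0.1001]
tool_rot: [-0.0, 0.997, -0.071, 0.001]
contact_force: [0.1, -0.0, -1.3]
gripper_width: 0.377
grasp_force: 60.0
```

```bash
python3 - <<'E'
from h import *
f,X=held()
E
```

```text
tcp [0.6004 0.0785 0.1001] [-0.000e+00  9.974e-01 -7.140e-02  6.000e-04] F [ 0.08 -0.   -1.34] 0.3773915828354106 60.00140905380249 6.4833
paper n 5436 z 0.1236 circle 0.602 0.0793 d 0.0749 slope [-0.012  0.003] rel 0.0016 0.0008
```

Call:
arm_command(rows=[[15,[-0.005,0.001,0],[0,0,0]],[15,[-0.005,0.001,-0.03],[0,0,0]],[15,[-0.005,0.001,-0.045],[0,0,0]],[15,[-0.005,0.001,-0.06],[0,0,0]],[15,[-0.005,0.001,-0.075],[0,0,0]],[15,[-0.005,0.001,-0.09],[0,0,0]],[15,[-0.005,0.001,-0.09],[0,0,0]]])

```text
time: 7.12
tool_pos: [0.5975, 0.0794, 0.0704]
tool_rot: [0.0, 0.997, -0.071, -0.001]
contact_force: [-0.8, -0.5, -1.7]
gripper_width: 0.376
grasp_force: 60.0
```

The roll is on the spindle with no resistance. I'll continue down.

Call:
arm_command(rows=[[15,[0.003,0,-0.02],[0,0,0]],[15,[0.003,0,-0.04],[0,0,0]],[15,[0.003,0,-0.06],[0,0,0]],[15,[0.003,0,-0.08],[0,0,0]],[15,[0.003,0,-0.1],[0,0,0]],[15,[0.003,0,-0.108],[0,0,0]],[15,[0.003,0,-0.108],[0,0,0]]])

```text
time: 7.7
tool_pos: [0.5986, 0.0794, 0.0383]
tool_rot: [0.0, 0.997, -0.071, -0.001]
contact_force: [0.5, 0.1, -0.1]
gripper_width: 0.375
grasp_force: 60.0
```

Call:
arm_command(rows=[[15,[0,0,-0.006],[0,0,0]],[15,[0,0,-0.006],[0,0,0]],[45,[0,0,-0.004],[0,0,0]],[60,[0,0,0],[0,0,0]],[60,[0,0,0],[0,0,0]],[60,[0,0,0],[0,0,0]],[60,[0,0,0.05],[0,0,0]],[60,[0,0,0.15],[0,0,0]],[60,[0,0,0.27],[0,0,0]],[60,[0,0,0.38],[0,0,0]],[60,[0,0,0.38],[0,0,0]],[60,[0,0,0.38],[0,0,0]]])

```text
time: 8.7
tool_pos: [0.6016, 0.0794, 0.1575]
tool_rot: [-0.0, 0.997, -0.071, 0.003]
contact_force: [-0.4, 0.4, -0.4]
gripper_width: 0.701
grasp_force: 0.0
```

```bash
python3 - <<'E'
from h import *
s=monitor.state(); print(s["time"],s["tool_pos"],s["gripper_width"],s["contact_force"])
for n in("wrist","top"):
    f=vision.grab_frame(n); X=cloud(f); d=np.hypot(X[:,:,0]-.6,X[:,:,1]-.0795); z=X[:,:,2]
    for lo,hi in((.05,.07),(.074,.09)):
        q=X[(d<.042)&(z>lo)&(z<hi)]
        if len(q)>5: print(n,lo,len(q),np.median(q[:,2]),cv2.minEnclosingCircle(q[:,:2].astype(np.float32)))
E
```

```text
8.7 [0.60160719 0.07943684 0.15745735] 0.7013510391548059 [-0.35060863  0.4410359  -0.40955027]
wrist 0.05 3858 0.05944716533916043 ((0.5999707579612732, 0.0798090398311615), 0.03797409310936928)
wrist 0.074 585 0.08097302739008277 ((0.5998251438140869, 0.07998533546924591), 0.016968341544270515)
top 0.05 116 0.059678526912983684 ((0.5772363543510437, 0.08688752353191376), 0.025681745260953903)
top 0.074 8 0.08158619719548632 ((0.5857712030410767, 0.07341457903385162), 0.007528162561357021)
```

The roll is seated: paper top at 0.0595, core top at 0.081, axis within 1 mm of the spindle. Next I'll shut the fingers and come down on the near side of the roll drawer's handle, whose bar is at about (0.499,0.093).

Call:
arm_command(rows=[[40,[-0.1,0.015,0],[0,0,0]],[20,[-0.2,0.03,0],[0,0,0]],[0,[-0.32,0.045,0],[0,0,0]],[0,[-0.42,0.06,0],[0,0,0]],[0,[-0.465,0.062,0],[0,0,0]],[0,[-0.465,0.062,0],[0,0,0]],[0,[-0.465,0.062,-0.1],[0,0,0]],[0,[-0.465,0.062,-0.2],[0,0,0]],[0,[-0.465,0.062,-0.28],[0,0,0]],[0,[-0.465,0.062,-0.28],[0,0,0]]])

```text
time: 9.63
tool_pos: [0.4551, 0.0975, 0.0626]
tool_rot: [0.001, 0.997, -0.071, -0.006]
contact_force: [-0.6, -0.4, -0.4]
gripper_width: 0.001
grasp_force: 0.0
```

```bash
python3 - <<'E'
from h import *
s=monitor.state(); print(s["time"],s["tool_pos"],s["gripper_width"],s["contact_force"])
f=vision.grab_frame("wrist"); save(f,"wrist5.png"); X=cloud(f); p=s["tool_pos"]
g=f["color"].max(2)<70; d=np.hypot(X[:,:,0]-p[0],X[:,:,1]-p[1])
q=X[g&(d<.03)&(X[:,:,2]>p[2]-.01)]; print("finger low pts",np.percentile(q,[0,1,3,10,50],axis=0).round(4).tolist())
b=(X[:,:,2]>.066)&(X[:,:,2]<.084)&(np.hypot(X[:,:,0]-.499,X[:,:,1]-.093)<.045)&(~g); q=X[b]; 
if len(q): print("bar",len(q),np.median(q,axis=0),cv2.minAreaRect(q[:,:2].astype(np.float32)))
E
```

```text
9.6333 [0.45511728 0.09753673 0.06262751] 0.0007435421675905099 [-0.64866207 -0.44236521 -0.37472277]
finger low pts [[0.4438, 0.0683, 0.0954], [0.4459, 0.0698, 0.102], [0.4499, 0.0712, 0.1098], [0.4609, 0.0758, 0.13], [0.4702, 0.0965, 0.1645]]
bar 4421 [0.50300639 0.09371144 0.07742887] ((0.5135774612426758, 0.09252260625362396), (0.08420553058385849, 0.040047384798526764), 81.86109161376953)
```

View pics/wrist5.png

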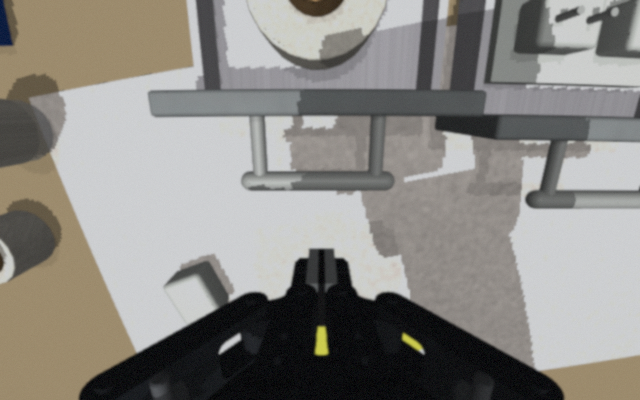

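The wrist view shows the shut fingers at (321,270), in line with the roll drawer's bar (centre (318,181)), and the roll seated behind the front. The tips are about 33 mm above the TCP reading. I'll lower 42 mm and start pushing along (0.99,-0.143).

Call:
arm_command(rows=[[0,[0,0,-0.07],[0,0,0]],[0,[0,0,-0.14],[0,0,0]],[0,[0,0,-0.14],[0,0,0]],[0,[0.03,-0.004,-0.14],[0,0,0]],[0,[0.059,-0.009,-0.14],[0,0,0]],[0,[0.089,-0.013,-0.14],[0,0,0]],[0,[0.119,-0.017,-0.14],[0,0,0]],[0,[0.149,-0.021,-0.14],[0,0,0]],[0,[0.178,-0.026,-0.14],[0,0,0]],[0,[0.208,-0.03,-0.14],[0,0,0]],[0,[0.238,-0.034,-0.14],[0,0,0]],[0,[0.267,-0.039,-0.14],[0,0,0]]])

```text
time: 10.68
tool_pos: [0.541, 0.0863, 0.0276]
tool_rot: [-0.0, 0.997, -0.071, 0.0]
contact_force: [-2.0, 0.4, 0.5]
gripper_width: 0.001
grasp_force: 0.8
```

Call:
arm_command(rows=[[0,[0.03,-0.004,0],[0,0,0]],[0,[0.059,-0.009,0],[0,0,0]],[0,[0.079,-0.012,0],[0,0,0]],[0,[0.079,-0.012,0],[0,0,0]]])

```text
time: 11.02
tool_pos: [0.5653, 0.0823, 0.0278]
tool_rot: [0.0, 0.997, -0.071, 0.001]
contact_force: [1.2, -0.2, -0.3]
gripper_width: -0.0
grasp_force: 0.0
```

```bash
cat >> h.py <<'E'
def fronts(n="top",verb=1):
    t=vision.grab_frame(n); Y=cloud(t)
    yaw=np.radians(-8.2); R=np.array([[np.cos(yaw),np.sin(yaw)],[-np.sin(yaw),np.cos(yaw)]])
    L=(Y[:,:,:2]-[.7644,-.0273])@R.T; z=Y[:,:,2]
    s=monitor.state(); print(n,s["time"],"tcp",s["tool_pos"].round(4),"tcp unit",(R@(s["tool_pos"][:2]-[.7644,-.0273])).round(4),"F unit",(R@s["contact_force"][:2]).round(2))
    for nm,a,b in(("roll",.01,.15),("kit",-.15,-.01)):
        k=(L[:,:,0]<-.112)&(L[:,:,0]>-.27)&(L[:,:,1]>a)&(L[:,:,1]<b)&(z>.086)&(z<.0965); q=L[k]
        if len(q)>10: print(nm,len(q),np.percentile(q[:,0],[5,50,95]).round(4))
    return t
E
python3 - <<'E'
from h import *
fronts("top"); fronts("wrist"); fronts("scene")
E
```

```text
top 11.0667 tcp [0.5646 0.0824 0.0276] tcp unit [-0.2134  0.0801] F unit [-0.43 -0.15]
roll 61 [-0.1586 -0.1518 -0.1481]
kit 217 [-0.2556 -0.2503 -0.2449]
wrist 11.1167 tcp [0.564  0.0825 0.0275] tcp unit [-0.214   0.0801] F unit [-0.05  0.34]
roll 12586 [-0.2017 -0.1526 -0.1472]
kit 2969 [-0.2533 -0.2455 -0.243 ]
scene 11.1667 tcp [0.5637 0.0826 0.0275] tcp unit [-0.2143  0.0801] F unit [0.7  0.14]
roll 110 [-0.2002 -0.1567 -0.1511]
kit 20 [-0.2574 -0.2514 -0.2483]
```

Call:
arm_command(rows=[[0,[0.02,-0.003,0],[0,0,0]],[0,[0.04,-0.006,0],[0,0,0]],[0,[0.059,-0.009,0],[0,0,0]],[0,[0.073,-0.011,0],[0,0,0]],[0,[0.083,-0.012,0],[0,0,0]],[0,[0.093,-0.013,0],[0,0,0]],[0,[0.103,-0.015,0],[0,0,0]],[0,[0.113,-0.016,0],[0,0,0]],[0,[0.113,-0.016,0],[0,0,0]]])

```text
time: 11.92
tool_pos: [0.5953, 0.078, 0.0274]
tool_rot: [0.0, 0.997, -0.071, -0.003]
contact_force: [-7.4, 0.5, 4.9]
gripper_width: -0.0
grasp_force: 4.2
```

```bash
python3 - <<'E'
from h import *
fronts("top"); fronts("wrist")
E
```

```text
top 11.9667 tcp [0.5957 0.0779 0.0274] tcp unit [-0.182   0.0801] F unit [-7.04 -0.64]
roll 26 [-0.1298 -0.1241 -0.1197]
kit 217 [-0.2556 -0.2502 -0.2449]
wrist 12.0167 tcp [0.5959 0.0779 0.0274] tcp unit [-0.1818  0.0801] F unit [-6.61 -1.18]
roll 12616 [-0.1698 -0.1233 -0.1179]
kit 702 [-0.2447 -0.2436 -0.2425]
```

It is in the detent at 7 N. I'll continue slowly.

Call:
arm_command(rows=[[0,[0.01,-0.0014,0],[0,0,0]],[0,[0.02,-0.003,0],[0,0,0]],[0,[0.03,-0.004,0],[0,0,0]],[0,[0.04,-0.006,0],[0,0,0]],[0,[0.04,-0.006,0],[0,0,0]]])

```text
time: 12.43
tool_pos: [0.6036, 0.0768, 0.0273]
tool_rot: [0.0, 0.997, -0.071, -0.008]
contact_force: [-22.9, 1.6, 15.4]
gripper_width: -0.0
grasp_force: 11.7
```

```bash
python3 - <<'E'
from h import *
fronts("top"); fronts("wrist")
E
```

```text
top 12.4833 tcp [0.6036 0.0768 0.0273] tcp unit [-0.174   0.0801] F unit [-22.61  -1.96]
roll 20 [-0.1222 -0.1174 -0.1127]
kit 219 [-0.2556 -0.2506 -0.2452]
wrist 12.5333 tcp [0.6036 0.0768 0.0273] tcp unit [-0.174   0.0801] F unit [-23.15  -2.97]
roll 9545 [-0.1616 -0.1168 -0.1125]
kit 25 [-0.2439 -0.2432 -0.2421]
```

The roll drawer is home: the front sits at -0.117 against the stop. I'll back off, rise, and go round to the kit drawer's handle.

Call:
arm_command(rows=[[0,[-0.06,0.009,0],[0,0,0]],[0,[-0.18,0.026,0],[0,0,0]],[0,[-0.18,0.026,0.1],[0,0,0]],[0,[-0.2,0.02,0.22],[0,0,0]],[0,[-0.3,-0.04,0.25],[0,0,0]],[0,[-0.4,-0.12,0.25],[0,0,0]],[0,[-0.5,-0.22,0.25],[0,0,0]],[0,[-0.58,-0.33,0.25],[0,0,0]],[0,[-0.62,-0.44,0.25],[0,0,0]],[0,[-0.62,-0.46,0.25],[0,0,0]],[0,[-0.62,-0.46,0.25],[0,0,0]]])

```text
time: 13.45
tool_pos: [0.424, -0.0637, 0.1035]
tool_rot: [0.0, 0.997, -0.073, 0.001]
contact_force: [-0.3, 0.9, 0.3]
gripper_width: -0.001
grasp_force: 0.0
```

```bash
python3 - <<'E'
from h import *
f=fronts("wrist"); X=cloud(f); g=f["color"].max(2)<70
b=(X[:,:,2]>.066)&(X[:,:,2]<.084)&(np.hypot(X[:,:,0]-.4651,X[:,:,1]+.068)<.03)&(~g); q=X[b]; print("bar",len(q),np.median(q,axis=0),q.min(0),q.max(0))
save(f,"wrist6.png")
fronts("top")
E
```

```text
wrist 13.5 tcp [ 0.4244 -0.0626  0.1034] tcp unit [-0.3315 -0.0835] F unit [-0.28 -0.23]
kit 4705 [-0.255  -0.2497 -0.2444]
bar 1419 [ 0.46602936 -0.06823815  0.07800097] [ 0.45607264 -0.09795452  0.07212997] [ 0.47843518 -0.03801955  0.08129085]
top 13.55 tcp [ 0.4244 -0.0619  0.1032] tcp unit [-0.3316 -0.0827] F unit [-0.26  0.15]
roll 188 [-0.122  -0.1173 -0.1125]
kit 214 [-0.2556 -0.2504 -0.2451]
```

View pics/wrist6.png

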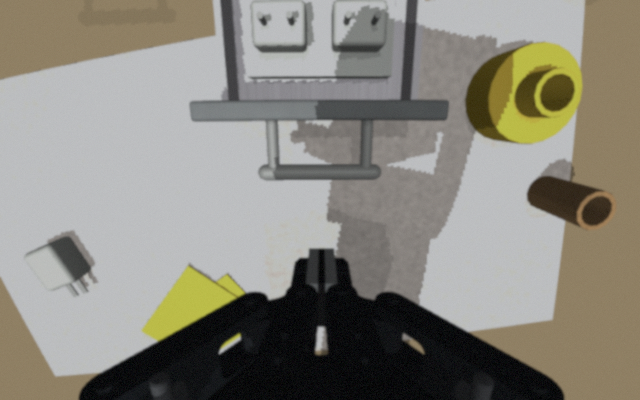

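The wrist view shows the fingers at (321,270), in line with the kit bar's centre (319,172). I'll lower and push.

Call:
arm_command(rows=[[0,[0,0,-0.12],[0,0,0]],[0,[0,0,-0.25],[0,0,0]],[0,[0,0,-0.25],[0,0,0]],[0,[0.03,-0.004,-0.25],[0,0,0]],[0,[0.06,-0.009,-0.25],[0,0,0]],[0,[0.09,-0.013,-0.25],[0,0,0]],[0,[0.12,-0.017,-0.25],[0,0,0]],[0,[0.15,-0.021,-0.25],[0,0,0]],[0,[0.18,-0.026,-0.25],[0,0,0]],[0,[0.21,-0.03,-0.25],[0,0,0]],[0,[0.24,-0.034,-0.25],[0,0,0]],[0,[0.27,-0.039,-0.25],[0,0,0]]])

```text
time: 14.55
tool_pos: [0.5057, -0.0736, 0.0278]
tool_rot: [-0.0, 0.997, -0.071, 0.0]
contact_force: [-1.3, 1.5, 0.9]
gripper_width: -0.001
grasp_force: 0.8
```

Call:
arm_command(rows=[[0,[0.03,-0.004,0],[0,0,0]],[0,[0.06,-0.009,0],[0,0,0]],[0,[0.09,-0.013,0],[0,0,0]],[0,[0.115,-0.017,0],[0,0,0]],[0,[0.135,-0.02,0],[0,0,0]],[0,[0.15,-0.022,0],[0,0,0]],[0,[0.165,-0.024,0],[0,0,0]],[0,[0.18,-0.026,0],[0,0,0]],[0,[0.19,-0.027,0],[0,0,0]],[0,[0.2,-0.029,0],[0,0,0]]])

```text
time: 15.38
tool_pos: [0.5648, -0.0825, 0.0276]
tool_rot: [0.0, 0.997, -0.071, -0.0]
contact_force: [-2.3, -0.1, 0.6]
gripper_width: -0.0
grasp_force: 0.6
```

```bash
python3 - <<'E'
from h import *
fronts("wrist"); fronts("top")
E
```

```text
wrist 15.4333 tcp [ 0.5655 -0.0825  0.0278] tcp unit [-0.189 -0.083] F unit [ 0.11 -0.86]
roll 1869 [-0.1211 -0.1168 -0.1125]
kit 12523 [-0.1779 -0.1311 -0.1257]
top 15.4833 tcp [ 0.5653 -0.0825  0.0278] tcp unit [-0.1892 -0.083 ] F unit [-0.82 -0.84]
roll 196 [-0.122  -0.1173 -0.1125]
kit 21 [-0.1374 -0.1314 -0.1265]
```

14 mm remains. I'll push slowly through the detent.

Call:
arm_command(rows=[[0,[0.01,-0.0014,0],[0,0,0]],[0,[0.02,-0.003,0],[0,0,0]],[0,[0.03,-0.004,0],[0,0,0]],[0,[0.04,-0.006,0],[0,0,0]],[0,[0.05,-0.007,0],[0,0,0]],[0,[0.06,-0.009,0],[0,0,0]],[0,[0.07,-0.01,0],[0,0,0]],[0,[0.07,-0.01,0],[0,0,0]]])

```text
time: 16.15
tool_pos: [0.5805, -0.0845, 0.0274]
tool_rot: [-0.001, 0.997, -0.071, -0.007]
contact_force: [-20.7, 2.0, 15.4]
gripper_width: 0.004
grasp_force: 10.4
```

```bash
python3 - <<'E'
from h import *
fronts("wrist"); fronts("top")
E
```

```text
wrist 16.2 tcp [ 0.5806 -0.0845  0.0274] tcp unit [-0.1738 -0.0828] F unit [-20.71  -0.68]
roll 1912 [-0.121  -0.1167 -0.1125]
kit 9503 [-0.1615 -0.1168 -0.1125]
top 16.25 tcp [ 0.5806 -0.0846  0.0274] tcp unit [-0.1738 -0.0829] F unit [-19.41  -0.59]
roll 187 [-0.1221 -0.1176 -0.1123]
kit 14 [-0.1218 -0.1175 -0.1128]
```

Both fronts are level at home. I'll back off, rise and check.

Call:
arm_command(rows=[[0,[-0.05,0.007,0],[0,0,0]],[0,[-0.15,0.021,0],[0,0,0]],[0,[-0.22,0.03,0],[0,0,0]],[0,[-0.22,0.03,0.12],[0,0,0]],[0,[-0.22,0.03,0.24],[0,0,0]],[0,[-0.22,0.03,0.36],[0,0,0]],[0,[-0.3,0.03,0.45],[0,0,0]],[0,[-0.3,0.03,0.45],[0,0,0]],[0,[-0.3,0.03,0.45],[0,0,0]],[0,[-0.3,0.03,0.45],[0,0,0]]])

```text
time: 17.08
tool_pos: [0.4956, -0.0762, 0.1622]
tool_rot: [-0.0, 0.997, -0.071, 0.0]
contact_force: [-0.0, -0.3, -0.4]
gripper_width: 0.003
grasp_force: 0.0
```

```bash
python3 - <<'E'
from h import *
t=fronts("top"); save(t,"top9.png"); fronts("scene"); fronts("wrist"); print(np.abs(monitor.state()["joint_vel"]).max())
E
```

```text
top 17.1333 tcp [ 0.4951 -0.0761  0.1612] tcp unit [-0.2596 -0.0867] F unit [-0.81 -0.02]
roll 193 [-0.122  -0.1173 -0.1125]
kit 187 [-0.122  -0.1175 -0.1126]
scene 17.1833 tcp [ 0.4949 -0.076   0.1606] tcp unit [-0.2598 -0.0867] F unit [ 0.19 -0.28]
roll 69 [-0.1258 -0.1214 -0.1173]
kit 57 [-0.1255 -0.1214 -0.1174]
wrist 17.2333 tcp [ 0.4949 -0.076   0.1605] tcp unit [-0.2598 -0.0866] F unit [ 0.58 -0.15]
roll 2895 [-0.1218 -0.1174 -0.1125]
kit 3106 [-0.1215 -0.1174 -0.1125]
0.0040956340110490505
```

View pics/top9.png

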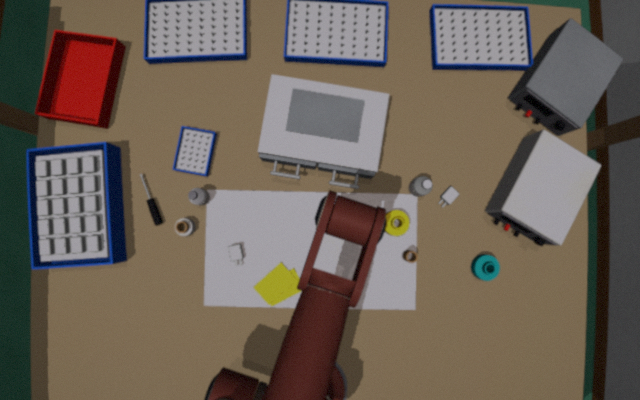

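The top view shows both drawers shut flush (handles at (286,170) and (343,178)), the bystanders where they were, and the arm clear.

```bash
python3 -c "
from h import *
print(manip.job_done())"
```

```text
the job is handed in; nothing more can be done
None
```

I seated the full roll on the spindle, pushed both drawers home through their detents, and handed the job in at about 17 s with the bystanders unmoved; no verdict came back.

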